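# Clamp a block in the dowelling jig to the set force

## Robot

A 7-joint arm with a two-finger parallel gripper is mounted at the origin on the work surface; the furniture and walls round the work are solid. World frame = base frame: x ahead of the robot, y to its left, z up, the work surface at z = 0. Lengths are in mm, angles in rad, forces in N, time in s.
With the tool pointing down it reaches from about 400 to 850 mm from the base axis. Payload 4.4 kg.
Tool frame: the origin (TCP) lies at the very end of the fingers, on their centre line; the grasp point (between the pads) lies 19 mm behind it; z points along the fingers, y is the direction in which the jaws open and shut (so a half turn about z gives the same grasp; the last joint's range is limited). The gripper opens to 94 mm and grips with 3 to 60 N. Pads are 16 mm wide; open, the fingers measure 119 mm over their backs; the gripper's body (75 mm by 177 mm) begins 78 mm behind the grasp point.
Start: joints at [1.056, 0.628, 0.038, 1.517, -0.027, 0.996, -0.02], TCP at [282.054, -585.631, 205.478] pointing down, gripper open.
Joint ranges: [-3.06, 3.06], [-0.37, 2.12], [-1.25, 1.32], [0.18, 2.47], [-1.1, 4.24], [0.23, 1.98], [-2.94, 2.94]. Speed limits (rad/s): [2.57, 2.57, 3.14, 3.14, 3.14, 3.14, 3.14].

## Interface

Orientations are given as a unit quaternion [w, x, y, z].
In Python, from plant import readout, camera, arm gives the robot as it stands.
- The arm moves only by the tool carry_out, never from a script. Its argument "moves" is one flat list of numbers, 5 for each row, row after row: the shift along the tool's x, y, z in m, then the turn about the tool's z in rad, then the finger opening in m, from 0 to 0.094. In form: [tx, ty, tz, roll, grip, tx, ty, tz, roll, grip, ...]. A call has 1 to 5 rows; each row is the pose to reach, as a shift and turn from the pose measured when the call began, along the tool's axes at that moment; what a row does not reach only later rows make up. A row lasts 1/8 s, in which the tool goes at most 62.5 mm and 10.7 degrees, less where a joint would pass 70% of its speed; a pose out of reach is approached as far as the arm can. A call with a gripper value outside its range is refused whole. The fingers move at their own pace and stop on an object; the grip force is fixed at half the most. Time passes only in rows, so rows that repeat a pose let the fingers close. It gives the time, the measured TCP pose, the force and the opening at its end, in the units of the state.
- readout.get_obs(): the state, without advancing time (a new reading comes with each control period).
- camera(name): name is "scene" or "top"; returns a dict with "color" (480x640x3 uint8, blue, green, red), "fovy" (degrees; the focal length in pixels is half the picture's height over the tangent of half this angle, whatever the lens; pixels are square), "cx", "cy" (the principal point, pixels), "R" (3x3) and "t" (3): a world point X has camera coordinates R X + t. Camera axes: x right, y down, z forward; pixel columns grow to the right and rows downward; lengths in mm; the calibration is good to about 2 mm. A picture is of the moment at which its call begins. There is no depth.
- arm.hand_in(): hands the job in, once; it reports no verdict.
The state is a dict: "time": time; "q": joint angles; "dq": joint speeds; "effort": joint torques, N m; "eef_pos": TCP position; "ee_rot": TCP orientation; "force": force on the tool from outside, world axes, zero at the start; "wrist_torque": the same for the moment, N m; "width": finger opening in mm.
Only numpy, scipy, OpenCV 4.12 (cv2) and the standard library are available. Lean on these libraries where they do the work, as an engineer would, in place of code of your own. Each camera call takes 0.05 s, during which the arm holds its last target.

## Task

Get the longer wooden block ready for end-drilling in the dowelling jig: slide it flat into the channel, under the clamp, until its end sits flush against the guide block, pressing it home only gently. Then tighten the clamp with its knob until the indicator tab pops out to its first step, and stop there: tightening on makes the tab jump out to its second step, which means the block is overloaded. Let go of everything and leave the other things on the bench undisturbed.

Things in the scene. Friction and masses are not known exactly. Their poses are not given: they have to be found in the camera images.
- jig: dowelling jig of grey castings, screwed to the bench at a different place and yaw each time. Origin: centre of the base's underside; x along the channel from its open mouth to the guide block, y left, z up; mm below are in this frame. Base plate 200 x 130 x 12 mm, top at z = 12, bare from x = -100 to the channel's mouth. Its other points have the same axes.
- channel (a point): start of the straight channel, on its floor (jig x = -15, y = 0, z = 12). Two steel walls 59 mm apart and 20 mm high run from here to the guide block 80 mm on; before them a flared mouth, 27 mm long, about 77 mm wide at its open end.
- seat (a point): where the block's origin lies when it is seated (jig x = 10, y = 0, z = 12; the channel leaves it 2 mm of play to either side), its long axis along the jig's x.
- bridge (a point): top of the bridge over the channel, on the axis of the clamp's screw (jig x = 38, y = 0, z = 100). Beam from x = 18 to 58, y = -58 to 58, z = 75 to 100, on posts 17 mm wide at y = +-49.5. On it a sprung nut barrel 33 mm across, 15 mm high, with an arm and brass set screw at y = -45 (top at z = 116), which all rise as the clamp is loaded; do not touch.
- guide: dark steel guide block with three drill bushes, fixed on the far end of the jig's base; its frame is the jig's frame. Stop for the block's end: face at x = 65, z = 12 to 52, 70 mm wide.
- block: the longer, lower of the two plain wooden blocks, 55 x 110 x 33 mm, 0.08 to 0.17 kg, loose on the bench to the right of the jig. Origin: centre of its underside; y is its long axis (ends at y = +-55), z up. Either end may go first.
- knob_grip (a point): centre of the clamp's black lobed knob: round, 52 mm across, gripping band 16.5 mm high about this point (about 0.14 m above the bench); grips from any side. Clockwise from above tightens: 1 rad drives the screw down 2.1 mm. Needs 0.2 N m, up to 0.36 under load; stays where it is left. In all 1.8 to 4.2 rad are needed, different each time. Its frame turns with it.
- pad: steel pad 31 mm across on the screw's lower end, does not turn; its underside starts 1.6 to 3 mm above the seated block. The knob sinks with it until it bears on the block; then the knob keeps its height and the sprung barrel rises. Holding or pulling the knob up with over 35 N also lifts the barrel. Frame: that of the jig, shifted in z (underside at z = 49 in it).
- tab (a joint): indicator tab's travel in m: 0 in; 0.008 at its first step: the set force is reached (52 to 76 N, barrel risen 2.2 to 5.0 mm, different each time); 0.016 at its second: overloaded, 1.6 mm of screw travel (about 0.75 rad) later. It pops by itself in about 0.2 s and does not go back.
- tab_tip (a point): middle of the outer end of the indicator tab, a steel tongue 12 mm wide and 5 mm thick in the robot-side face of the bridge beam, right of the knob (jig y = -45, z = 84.5); flush when in, it comes out along the jig's -x.
- short_block: bystander: the shorter wooden block, 40 x 80 x 40 mm, right of the jig; origin under its centre.
- small_bottle: bystander: small yellow bottle, 42 mm across, 90 mm high, left of the jig; origin under its centre.
- screwdriver: bystander: screwdriver with red handle, 208 mm long; origin under its centre.
- oil_bottle: bystander: red oil bottle, 48 mm across, 130 mm high, at the back right; origin under its centre.

How it is judged (in metres and radians):
On the way, in this order (a step that is already met when the one before it is completed fails the run):
1. the block lies in the channel with its end flush against the guide block (x of block in the frame of jig between 0.008 and 0.0125 m and y of block in the frame of jig between -0.0035 and 0.0035 m and z of block in the frame of jig below 0.015 m and angle between the y axis of block and the x axis of jig, either way round below 0.05 rad and angle between the z axis of block and the z axis of jig, either way round below 0.05 rad), for 0.2 s.
2. the tab has popped out to its first step with the block clamped (all of step 1 and value of joint tab between 0.006 and 0.011 m and contact force between pad and block above 35 N), for 0.2 s.
At the end, for the whole second after the job is handed in: the block lies flat in the channel, within 2 mm of the guide block (origin at jig x = 8 to 12.5 mm, y within 3.5 mm, long axis within 0.05 rad of the channel); the tab stands at its first step (6 to 11 mm out); the pad still presses on the block with more than 35 N; the block is at rest (all of step 2 and linear speed of block below 0.01 m/s); the robot touches nothing.
It fails at once if the tab jumps to its second step: the clamp is overtightened (value of joint tab above 0.013 m).
It fails at once if the tab is tripped without the block being clamped (value of joint tab above 0.005 m and contact force between pad and block below 15 N).
It fails at once if the block is rammed against the guide block (over 40 N) (contact force between block and guide above 40 N).
It fails at once if a bystander is disturbed (moved over 20 mm) (distance of any of short_block, small_bottle, screwdriver, oil_bottle from where it was at the start of the episode above 0.02 m).
It also fails if it takes over 72 s, if anything falls off the work surface, if the arm or the gripper's body presses on something with over 40 N, if the wrist force passes 120 N, or if a joint passes its speed limit or range.

## Working session

There is one attempt and no reset: what is moved stays moved. The work goes in short steps, Python scripts to look and compute and a tool call to move; the robot and the scene stay as the last step left them, time stands still between calls to the robot, and variables do not carry over. Pictures are saved under pics/ and viewed, and the job is handed in when it is done.

Besides the shell and the picture viewer there is one more tool, called after "Call:" as name(argument=value, ...), one argument or row to a line, values as JSON. carry_out: Moves the arm, as the interface text tells. Its arguments: {"type":"object","properties":{"moves":{"type":"array"}},"required":["moves"]}

```bash
mkdir -p pics; ls; python3 - <<'E'
from plant import readout, camera, arm
import cv2
o=readout.get_obs(); print(o)
for n in ("scene","top"):
    c=camera(n); cv2.imwrite(f"pics/{n}0.png",c["color"]); print(n,c["fovy"],c["cx"],c["cy"],c["R"],c["t"])
E
```

```text
pics
{'time': 0.0, 'q': array([ 1.05621088,  0.6293241 ,  0.03841845,  1.5183501 , -0.0269757 ,
        0.99625002, -0.01997649]), 'dq': array([ 8.98364590e-04, -2.87113363e-05,  1.43958775e-03, -2.00741080e-04,
        4.78126811e-04, -1.61714737e-03, -6.81595763e-04]), 'effort': array([-1.01326645e-03, -5.49745131e+01,  1.14357144e+00, -1.86638761e+01,
       -5.21572935e-02,  2.36450956e-02,  1.71890229e-04]), 'eef_pos': array([ 281.76969608, -585.03853267,  204.57367416]), 'ee_rot': array([-8.81057165e-04,  9.74922766e-01,  2.22541632e-01, -2.15804183e-04]), 'force': array([-0.79878162, -0.26659867, -0.6802805 ]), 'wrist_torque': array([ 0.0181867 , -0.05325945,  0.01812973]), 'width': 94.0891871303204}
scene 51.16668989598212 317.5610801845802 244.4090674213006 [[-0.41440344 -0.90996323  0.01538525]
 [-0.70922632  0.31230035 -0.63203364]
 [ 0.57032256 -0.27282853 -0.77478821]] [255.65594541 431.21513498 652.59906459]
top 47.871774571478056 321.9821076507446 245.34928841996017 [[-0.01326885 -0.99959719 -0.02508786]
 [-0.99554396  0.01554935 -0.09300774]
 [ 0.09336038  0.02374196 -0.99534926]] [ 60.91760147 526.76425581 922.20487604]
```

View pics/scene0.png

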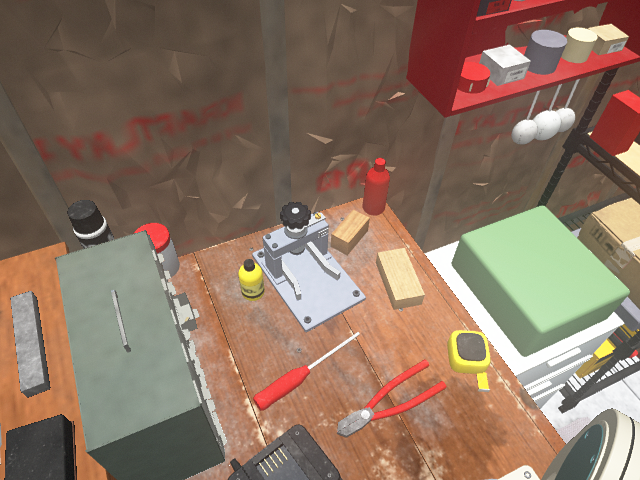

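View pics/top0.png

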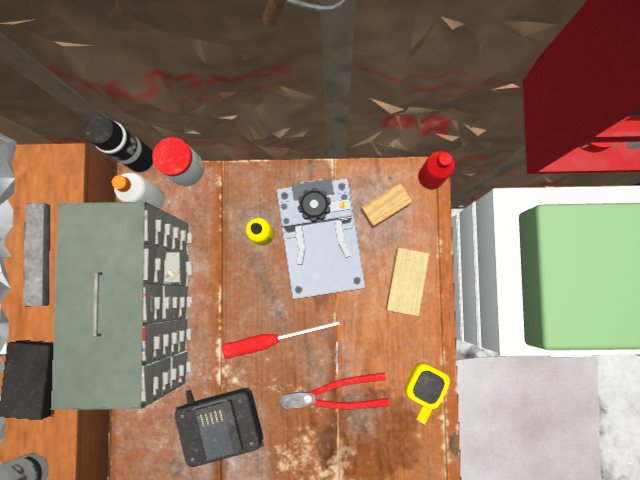

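The scene view shows the jig at about (305,260), the long block at (400,277), the short block at (350,230), and the red oil bottle at (376,188). In the top view the long block is at (408,282), the knob at (314,205), and the jig's near corners at (295,298) and (365,290). Next I'll enlarge it to measure.

```bash
cat > h.py <<'E'
import numpy as np, cv2
from plant import readout, camera, arm
def K(c):
    f=240/np.tan(np.radians(c["fovy"]/2)); return f
def cast(c,px,z):
    f=K(c); R=np.array(c["R"]);t=np.array(c["t"])
    d=R.T@np.array([(px[0]-c["cx"])/f,(px[1]-c["cy"])/f,1.]); o=-R.T@t
    return o+d*(z-o[2])/d[2]
def proj(c,X):
    p=np.array(c["R"])@np.array(X,float)+np.array(c["t"]); f=K(c)
    return np.array([f*p[0]/p[2]+c["cx"],f*p[1]/p[2]+c["cy"]])
def crop(c,x0,y0,x1,y1,s,name):
    im=c["color"][y0:y1,x0:x1]; cv2.imwrite(name,cv2.resize(im,None,fx=s,fy=s,interpolation=cv2.INTER_CUBIC))
E
python3 - <<'E'
from h import *
c=camera("top"); crop(c,260,165,460,315,4,"pics/t1.png")
s=camera("scene"); crop(s,230,150,430,330-30,4,"pics/s1.png")
hsv=cv2.cvtColor(c["color"],cv2.COLOR_BGR2HSV)
print(hsv[282,408],hsv[205,387],hsv[250,380],hsv[270,320])
E
```

```text
[ 22  84 249] [ 20 111 248] [ 11 105 207] [110  17 230]
```

View pics/t1.png

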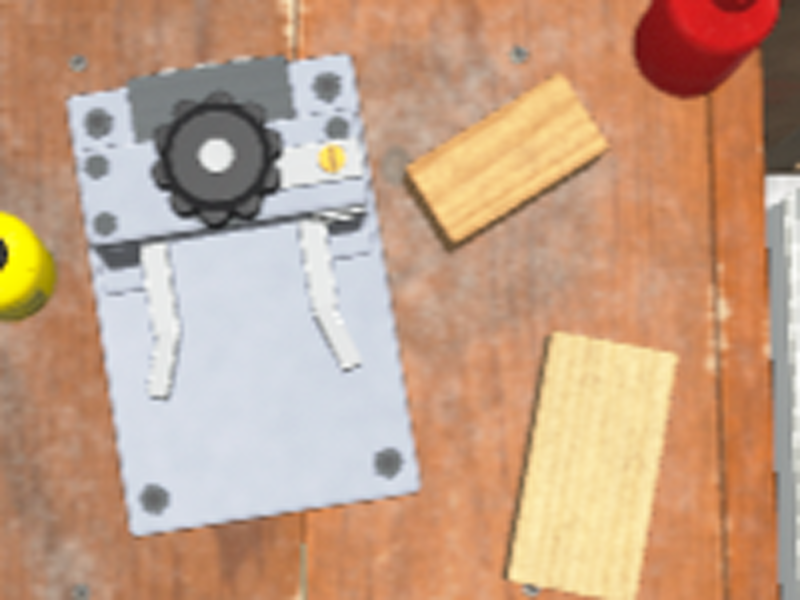

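View pics/s1.png

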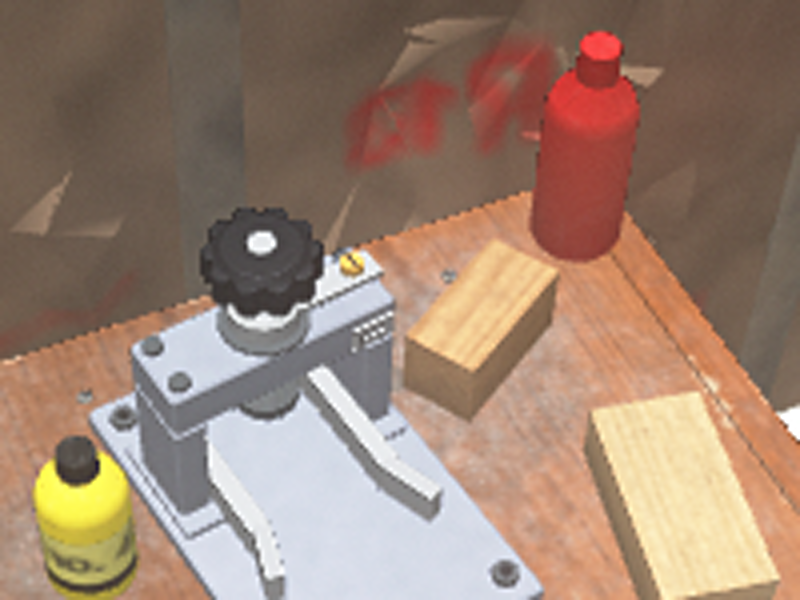

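```bash
python3 - <<'E'
from h import *
c=camera("top"); s=camera("scene")
q=lambda p,x0=260,y0=165:((p[0]+.5)/4-.5+x0,(p[1]+.5)/4-.5+y0)
C=[cast(c,q(p),12)[:2] for p in [(133,536),(420,490),(351,54),(68,98)]]
for a in C: print(a.round(1))
C=np.array(C); print("sides",[np.linalg.norm(C[i]-C[(i+1)%4]).round(1) for i in range(4)],"ctr",C.mean(0).round(1))
xa=(C[2]+C[3]-C[0]-C[1]); ya=C[0]+C[3]-C[1]-C[2]
print("yaw",np.arctan2(xa[1],xa[0]),np.arctan2(-ya[0],ya[1]))
# scene near corners
hsv=cv2.cvtColor(c["color"],cv2.COLOR_BGR2HSV)
m=cv2.inRange(hsv,(15,50,200),(30,160,255)); m=cv2.morphologyEx(m,cv2.MORPH_OPEN,np.ones((3,3)))
for k in cv2.findContours(m,cv2.RETR_EXTERNAL,cv2.CHAIN_APPROX_NONE)[0]:
    if cv2.contourArea(k)>400:
        r=cv2.minAreaRect(k); z=33 if cv2.contourArea(k)>1800 else 40
        P=np.array([cast(c,p,z)[:2] for p in cv2.boxPoints(r)])
        print(cv2.contourArea(k),r,"\n",P.round(1),"ctr",P.mean(0).round(1),[np.linalg.norm(P[i]-P[(i+1)%4]).round(1) for i in range(4)])
        e=[P[i+1]-P[i] for i in range(2)]; e=max(e,key=np.linalg.norm); print("yaw long axis",np.arctan2(e[1],e[0]))
# knob: white centre both views
a=q((216,155)); b=q((262,243),230,150)
def ray(c,p):
    f=K(c);R=np.array(c["R"]);return -R.T@c["t"],R.T@np.array([(p[0]-c["cx"])/f,(p[1]-c["cy"])/f,1.])
o1,d1=ray(c,a);o2,d2=ray(s,b)
A=np.stack([d1,-d2],1);k=np.linalg.lstsq(A,o2-o1,rcond=None)[0]
print("knob top",o1+k[0]*d1,o2+k[1]*d2)
E
```

```text
[435.3 106.2]
[453.8 -20.5]
[649.4   6.4]
[631.7 133.9]
sides [np.float64(128.1), np.float64(197.4), np.float64(128.7), np.float64(198.3)] ctr [542.5  56.5]
yaw 0.1383065456819016 0.14146421185063576
1979.0 ((407.978271484375, 281.4063720703125), (32.556663513183594, 64.00286865234375), 10.175511360168457) 
 [[ 413.8  -55.7]
 [ 521.9  -77.8]
 [ 511.1 -132.7]
 [ 403.4 -110.1]] ctr [462.5 -94.1] [np.float64(110.3), np.float64(56.0), np.float64(110.1), np.float64(55.4)]
yaw long axis -0.20223550377367447
969.0 ((386.4775390625, 203.76406860351562), (22.577951431274414, 45.79190444946289), 57.9946174621582) 
 [[ 593.1  -15.7]
 [ 634.6  -84. ]
 [ 600.5 -103.7]
 [ 559.3  -35.7]] ctr [596.9 -59.8] [np.float64(79.8), np.float64(39.3), np.float64(79.5), np.float64(39.2)]
yaw long axis -1.0246928923228498
knob top [580.12505894  62.15494732 153.29737289] [579.63662761  61.26943983 153.1788337 ]
```

```bash
cat >> h.py <<'E'
def ray(c,p):
    f=K(c);R=np.array(c["R"]);return -R.T@np.array(c["t"]),R.T@np.array([(p[0]-c["cx"])/f,(p[1]-c["cy"])/f,1.])
def tri(c,a,s,b):
    o1,d1=ray(c,a);o2,d2=ray(s,b);A=np.stack([d1,-d2],1);k=np.linalg.lstsq(A,o2-o1,rcond=None)[0]
    p,q=o1+k[0]*d1,o2+k[1]*d2; return ((p+q)/2).round(0),np.linalg.norm(p-q).round(1)
E
python3 - <<'E'
from h import *
c=camera("top"); s=camera("scene")
crop(c,430,170,640,360,3.5,"pics/t2.png"); crop(s,400,190,640,400,3.2,"pics/s2.png")
E
```

```text
(no output)
```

View pics/t2.png

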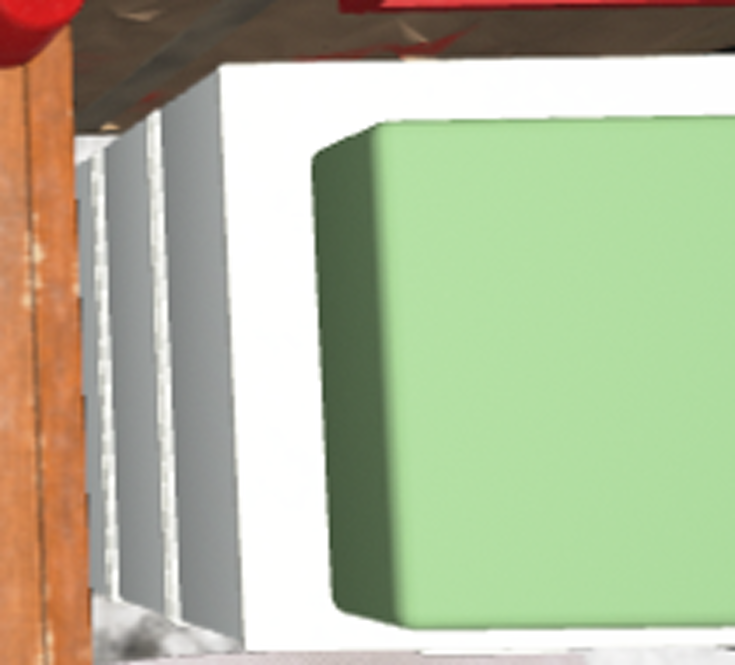

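View pics/s2.png

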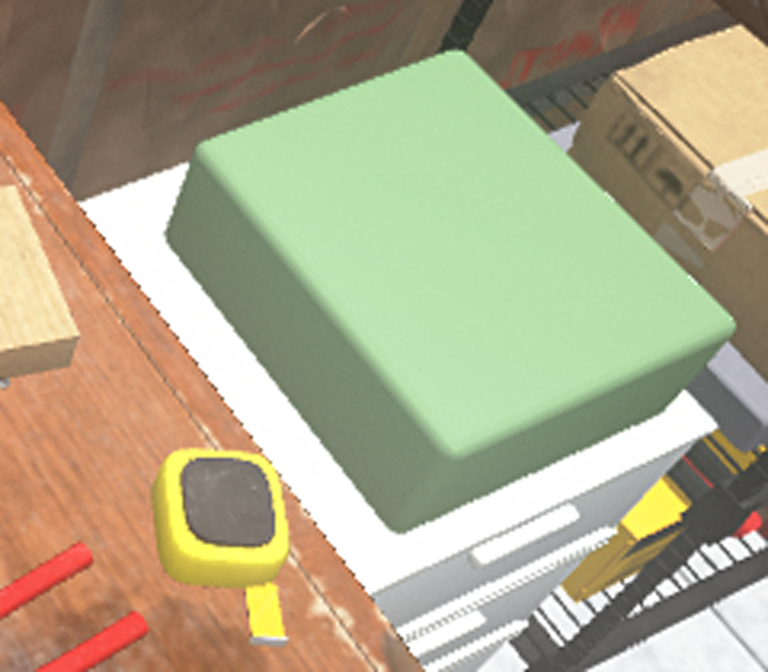

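```bash
python3 - <<'E'
from h import *
c=camera("top"); s=camera("scene")
print(tri(c,(545.7,348.6),s,(540.6,332.2)), tri(c,(539.4,205.7),s,(464,236.9)))
o=readout.get_obs()
from scipy.spatial.transform import Rotation as Ro
w,x,y,z=o["ee_rot"]; print(Ro.from_quat([x,y,z,w]).as_matrix().round(4),o["time"])
E
```

```text
(array([ 325., -404., -184.]), np.float64(1.6)) (array([ 625., -412., -193.]), np.float64(4.7))
[[ 9.010e-01  4.338e-01 -0.000e+00]
 [ 4.338e-01 -9.010e-01  2.000e-04]
 [ 1.000e-04 -1.000e-04 -1.000e+00]] 0.5
```

```bash
cat >> h.py <<'E'
from scipy.spatial.transform import Rotation as Ro
J0=np.array([542.5,56.5]); YAW=0.140
def J(x,y,z=0):
    c_,s_=np.cos(YAW),np.sin(YAW); return np.array([J0[0]+c_*x-s_*y,J0[1]+s_*x+c_*y,z])
def toJ(p):
    c_,s_=np.cos(YAW),np.sin(YAW); d=np.array(p[:2])-J0; return np.array([c_*d[0]+s_*d[1],-s_*d[0]+c_*d[1],p[2] if len(p)>2 else 0])
def state():
    o=readout.get_obs(); w,x,y,z=o["ee_rot"]; R=Ro.from_quat([x,y,z,w]).as_matrix()
    return o,R,np.arctan2(R[1,0],R[0,0])
def show():
    o,R,a=state(); print("t",round(o["time"],2),"pos",o["eef_pos"].round(1),"jig",toJ(o["eef_pos"]).round(1),"ang",round(a,4),"tiltz",R[:,2].round(3),"F",o["force"].round(1),"w",round(o["width"],1),"q",o["q"].round(2))
def go(p,ang):
    o,R,a=state(); d=R.T@(np.array(p)-o["eef_pos"])/1000; roll=(a-ang+np.pi)%(2*np.pi)-np.pi
    print("->",np.array(p).round(1),"shift",d.round(4),"roll",round(roll,3))
E
python3 - <<'E'
from h import *
show(); go([419.4,-85.3,120],-0.2022); go([419.4,-85.3,6],-0.2022)
E
```

```text
t 0.5 pos [ 282.  -585.6  205.4] jig [-347.5 -599.4  205.4] ang 0.4487 tiltz [-0.  0. -1.] F [-0.2  0.4  0.3] w 93.8 q [ 1.06  0.63  0.04  1.52 -0.03  1.   -0.02]
-> [419.4 -85.3 120. ] shift [ 0.3408 -0.3911  0.0855] roll 0.651
-> [419.4 -85.3   6. ] shift [ 0.3408 -0.3911  0.1995] roll 0.651
```

Call:
carry_out(
  moves=[0.34,-0.391,0.085,0.65,0.094,0.34,-0.391,0.085,0.65,0.094,0.34,-0.391,0.085,0.65,0.094,0.34,-0.391,0.085,0.65,0.094,0.34,-0.391,0.085,0.65,0.094],
)

```text
time: 1.12
eef_pos: [364.1, -286.4, 154.9]
ee_rot: [0.0, 0.995, -0.101, 0.001]
force: [0.9, -0.3, 0.2]
width: 93.9
```

```bash
python3 - <<'E'
from h import *
show(); go([419.4,-85.3,120],-0.2022); go([419.4,-85.3,6],-0.2022)
E
```

```text
t 1.12 pos [ 364.1 -286.4  154.9] jig [-224.5 -314.7  154.9] ang -0.202 tiltz [ 0.001 -0.001 -1.   ] F [ 0.9 -0.3  0.2] w 93.9 q [ 0.45  0.45  0.21  2.08 -0.16  0.62 -1.  ]
-> [419.4 -85.3 120. ] shift [ 0.0138 -0.2081  0.0349] roll 0.0
-> [419.4 -85.3   6. ] shift [ 0.0137 -0.2082  0.1489] roll 0.0
```

Call:
carry_out(
  moves=[0.014,-0.208,0.035,0,0.094,0.014,-0.208,0.035,0,0.094,0.014,-0.208,0.035,0,0.094,0.014,-0.208,0.035,0,0.094,0.014,-0.208,0.035,0,0.094],
)

```text
time: 1.75
eef_pos: [420.2, -83.4, 119.7]
ee_rot: [-0.0, 0.995, -0.098, 0.001]
force: [0.8, -0.8, -0.5]
width: 94.0
```

```bash
python3 - <<'E'
from h import *
show(); go([419.4,-85.3,120],-0.2022); go([419.4,-85.3,6],-0.2022)
c=camera("scene"); cv2.imwrite("pics/s3.png",c["color"])
E
```

```text
t 1.75 pos [420.2 -83.4 119.7] jig [-140.6 -121.5  119.7] ang -0.197 tiltz [ 0.001 -0.    -1.   ] F [ 0.8 -0.8 -0.5] w 94.0 q [-0.02  0.48  0.21  2.2  -0.21  0.48 -1.42]
-> [419.4 -85.3 120. ] shift [-0.0004  0.002  -0.0003] roll 0.005
-> [419.4 -85.3   6. ] shift [-0.0005  0.002   0.1137] roll 0.005
```

View pics/s3.png

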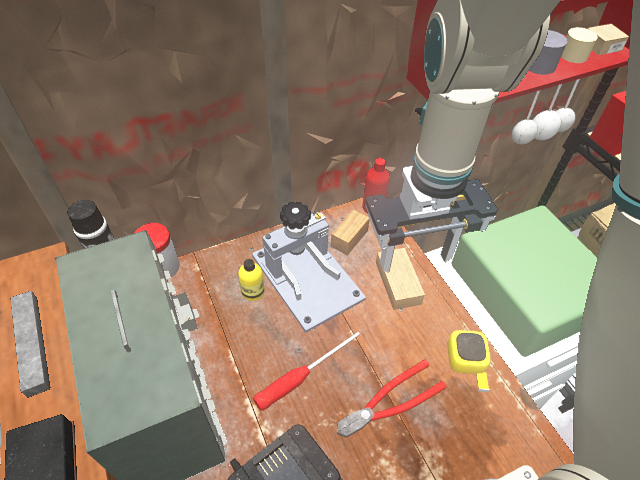

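The gripper's long side runs along the jaw direction, and the fingers straddle the block at about (400,270). Descending.

Call:
carry_out(
  moves=[0,0.002,0.05,0.005,0.094,0,0.002,0.09,0.005,0.094,0,0.002,0.112,0.005,0.094,0,0.002,0.112,0.005,0.05,0,0.002,0.112,0.005,0.05],
)

```text
time: 2.42
eef_pos: [419.2, -89.1, 7.7]
ee_rot: [0.001, 0.995, -0.104, 0.0]
force: [-0.2, 0.0, 0.8]
width: 77.3
```

Call:
carry_out(
  moves=[0,0,0,0,0.05,0,0,0,0,0.05,0,0,0,0,0.05],
)

```text
time: 2.8
eef_pos: [419.3, -89.4, 8.2]
ee_rot: [0.001, 0.995, -0.104, 0.001]
force: [-0.6, -0.8, 3.9]
width: 54.8
```

```bash
python3 - <<'E'
from h import *
show()
E
```

```text
t 2.8 pos [419.3 -89.4   8.2] jig [-142.3 -127.3    8.2] ang -0.2092 tiltz [ 0.001 -0.002 -1.   ] F [-0.6 -0.8  3.9] w 54.8 q [-0.05  0.73  0.28  2.27 -0.88  0.24 -0.75]
```

Call:
carry_out(
  moves=[0,0,-0.03,0,0.045,0,0,-0.06,0,0.045,0,0,-0.085,0,0.045,0,0,-0.085,0,0.045],
)

```text
time: 3.3
eef_pos: [420.3, -89.2, 94.4]
ee_rot: [0.001, 0.995, -0.104, 0.002]
force: [0.8, 0.4, -1.3]
width: 54.9
```

```bash
python3 - <<'E'
from h import *
show(); go(J(-112,0,93),YAW);c=camera("scene"); crop(c,280,120,520,300,3,"pics/s4.png")
E
```

```text
t 3.3 pos [420.3 -89.2  94.4] jig [-141.3 -127.2   94.4] ang -0.2083 tiltz [ 0.004 -0.003 -1.   ] F [ 0.8  0.4 -1.3] w 54.9 q [-0.26  0.59  0.58  2.23 -0.69  0.5  -0.9 ]
-> [431.6  40.9  93. ] shift [-0.0159 -0.1296  0.0011] roll -0.348
```

View pics/s4.png

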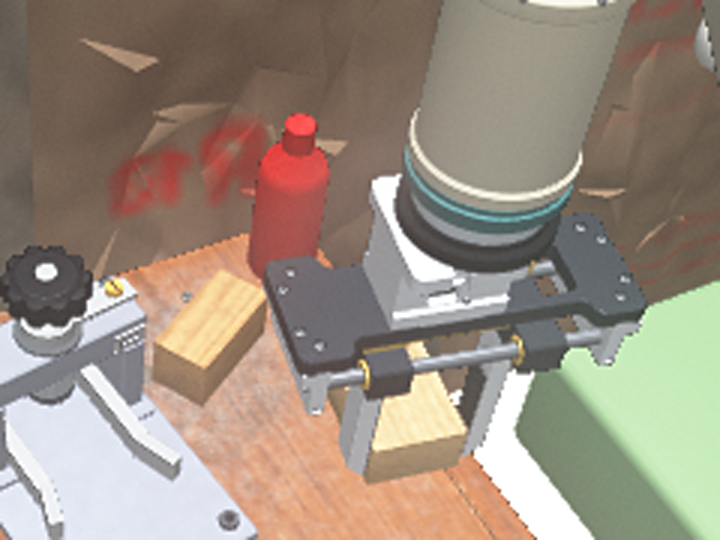

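The scene shows the block held level between the fingers, about (415,430) in the crop, clear of everything. Swinging over to the channel.

Call:
carry_out(
  moves=[-0.016,-0.045,0,-0.12,0.045,-0.016,-0.09,0,-0.24,0.045,-0.016,-0.129,0,-0.348,0.045,-0.016,-0.129,0,-0.348,0.045,-0.016,-0.129,0,-0.348,0.045],
)

```text
time: 3.98
eef_pos: [429.9, 39.8, 92.6]
ee_rot: [0.002, 0.998, 0.069, 0.0]
force: [0.3, -1.4, -1.2]
width: 54.8
```

```bash
python3 - <<'E'
from h import *
show(); go(J(-112,0,23),YAW);c=camera("top"); crop(c,250,150,450,300,4,"pics/t4.png")
E
```

```text
t 3.98 pos [429.9  39.8  92.6] jig [-113.8   -0.8   92.6] ang 0.1384 tiltz [ 0.001 -0.003 -1.   ] F [ 0.3 -1.4 -1.2] w 54.8 q [-0.52  0.58  0.52  2.22 -0.63  0.48 -0.93]
-> [431.6  40.9  23. ] shift [ 0.0017 -0.001   0.0696] roll -0.002
```

View pics/t4.png

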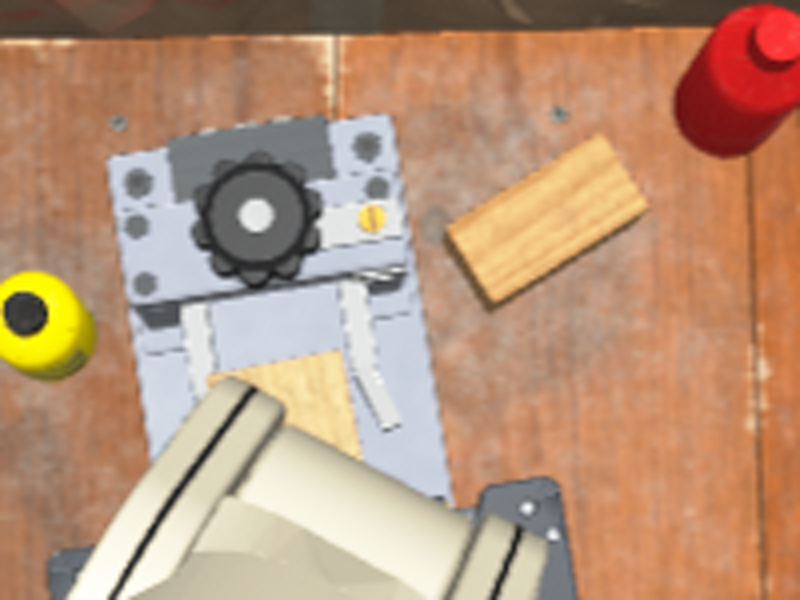

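```bash
python3 - <<'E'
from h import *
c=camera("top")
for p in [(207,378),(340,350),(362,458)]:
    print(toJ(cast(c,((p[0]+.5)/4-.5+250,(p[1]+.5)/4-.5+150),117.6)).round(1))
E
```

```text
[-17.1  29.9 117.6]
[-14.3 -23.8 117.6]
[-57.9 -25.8 117.6]
```

```bash
python3 - <<'E'
from h import *
c=camera("top"); show()
hsv=cv2.cvtColor(c["color"],cv2.COLOR_BGR2HSV)
print(hsv[245,325],hsv[247,319],hsv[236,320])
m=cv2.inRange(hsv,(15,50,180),(30,160,255)); m[:, 350:]=0; m[:230]=0;m[:,:295]=0
k=max(cv2.findContours(m,cv2.RETR_EXTERNAL,cv2.CHAIN_APPROX_NONE)[0],key=cv2.contourArea)[:,0,:]
P=np.array([toJ(cast(c,p,117.6)) for p in k])
# front edge
f=P[(P[:,1]>-20)&(P[:,1]<20)&(P[:,0]>-30)]; print(np.polyfit(f[:,1],f[:,0],1),len(f))
r=P[(P[:,0]<-22)&(P[:,0]>-52)&(P[:,1]<-15)]; print(np.polyfit(r[:,0],r[:,1],1),len(r)); print(P[:,:2].max(0),P[:,:2].min(0))
# jig edges
g=cv2.inRange(hsv,(95,5,150),(130,60,255)); cv2.imwrite("pics/m.png",cv2.resize(np.hstack([m,g])[150:330],None,fx=0.62,fy=0.62))
E
```

```text
t 4.12 pos [430.3  39.2  93.1] jig [-113.6   -1.5   93.1] ang 0.1367 tiltz [ 0.002 -0.003 -1.   ] F [ 0.2 -0.8 -1.3] w 54.9 q [-0.52  0.58  0.52  2.22 -0.63  0.48 -0.93]
[ 23  77 250] [ 22  88 248] [108  20 227]
[ -0.10789749 -17.66967252] 38
[ -0.09417853 -27.54346151] 21
[-13.92358706  29.34703265] [-57.63748131 -26.0816179 ]
```

```bash
python3 - <<'E'
import cv2,numpy as np
from h import *
import cv2
im=cv2.imread("pics/top0.png"); s=camera("top")
hsv=cv2.cvtColor(im,cv2.COLOR_BGR2HSV)
g=cv2.inRange(hsv,(95,5,140),(130,70,255)); g[:, :265]=0; g[:,372:]=0; g[:170]=0; g[310:]=0
k=max(cv2.findContours(g,cv2.RETR_EXTERNAL,cv2.CHAIN_APPROX_NONE)[0],key=cv2.contourArea)[:,0,:]
P=np.array([toJ(cast(s,p,12)) for p in k])
for n,sel,a,b in (("near",(abs(P[:,1])<55)&(P[:,0]<-85),1,0),("left",(P[:,1]>55)&(P[:,0]<0)&(P[:,0]>-90),0,1),("right",(P[:,1]<-55)&(P[:,0]<0)&(P[:,0]>-90),0,1)):
    q=P[sel]; print(n,len(q),np.polyfit(q[:,a],q[:,b],1).round(4),np.median(q[:,b]).round(1))
E
```

```text
near 62 [-2.70000e-03 -9.80203e+01] -98.0
left 50 [-8.00000e-04  6.31675e+01] 63.2
right 50 [-4.80000e-03 -6.26292e+01] -62.4
```

```bash
python3 - <<'E'
from h import *
c=camera("top")
hsv=cv2.cvtColor(c["color"],cv2.COLOR_BGR2HSV)
m=cv2.inRange(hsv,(15,50,180),(30,160,255)); m[:, 350:]=0; m[:230]=0;m[:,:295]=0
k=max(cv2.findContours(m,cv2.RETR_EXTERNAL,cv2.CHAIN_APPROX_NONE)[0],key=cv2.contourArea)[:,0,:]
P=np.array([toJ(cast(c,p,117.6)) for p in k])
f=P[(P[:,1]>-22)&(P[:,1]<27)&(P[:,0]>-20)]; print(np.polyfit(f[:,1],f[:,0],1),len(f),f[:,1].min(),f[:,1].max())
r=P[(P[:,0]<-18)&(P[:,0]>-54)&(P[:,1]<-22)]; print(np.polyfit(r[:,0],r[:,1],1),len(r))
E
```

```text
[ -0.06289383 -15.48871025] 37 -21.312796537917254 25.503517554454586
[  0.03883029 -23.26750703] 22
```

Call:
carry_out(
  moves=[0.002,-0.0015,0.02,0.045,0.045,0.002,-0.0015,0.045,0.045,0.045,0.002,-0.0015,0.045,0.045,0.045],
)

```text
time: 4.6
eef_pos: [431.2, 40.6, 47.3]
ee_rot: [0.001, 0.999, 0.045, -0.0]
force: [-0.5, -0.6, -0.7]
width: 55.1
```

```bash
python3 - <<'E'
from h import *
show()
c=camera("top")
hsv=cv2.cvtColor(c["color"],cv2.COLOR_BGR2HSV)
m=cv2.inRange(hsv,(15,50,180),(30,160,255)); m[:, 350:]=0; m[:225]=0;m[:,:295]=0
k=max(cv2.findContours(m,cv2.RETR_EXTERNAL,cv2.CHAIN_APPROX_NONE)[0],key=cv2.contourArea)[:,0,:]
z=readout.get_obs()["eef_pos"][2]-8+33
P=np.array([toJ(cast(c,p,z)) for p in k])
f=P[(P[:,1]>-22)&(P[:,1]<22)&(P[:,0]>-20)]; print(np.polyfit(f[:,1],f[:,0],1),len(f),f[:,1].min(),f[:,1].max())
r=P[(P[:,0]<-20)&(P[:,0]>-50)&(P[:,1]<-22)]; print(np.polyfit(r[:,0],r[:,1],1),len(r)); print(P[:,:2].max(0),P[:,:2].min(0))
crop(c,250,150,450,300,4,"pics/t5.png")
c=camera("scene"); crop(c,210,170,410,320,4,"pics/s5.png")
E
```

```text
t 4.6 pos [431.2  40.6  47.3] jig [-112.4   -0.3   47.3] ang 0.0908 tiltz [-0.001 -0.003 -1.   ] F [-0.5 -0.6 -0.7] w 55.1 q [-0.44  0.67  0.41  2.24 -0.74  0.36 -0.88]
[ -0.02823547 -15.34718944] 34 -20.81676047724851 21.0766659282029
[ -0.03172304 -28.35322951] 17
[-13.44973863  26.76872125] [-56.74846448 -28.25383964]
```

View pics/t5.png

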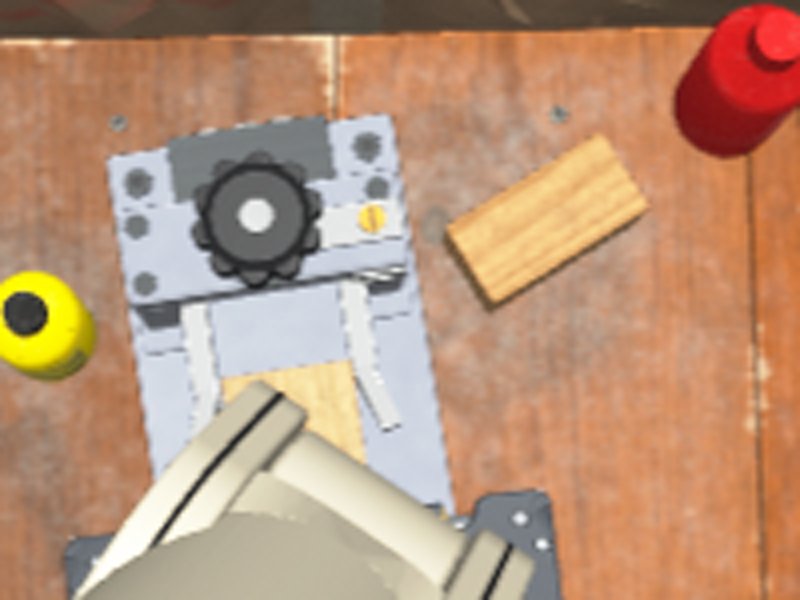

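View pics/s5.png

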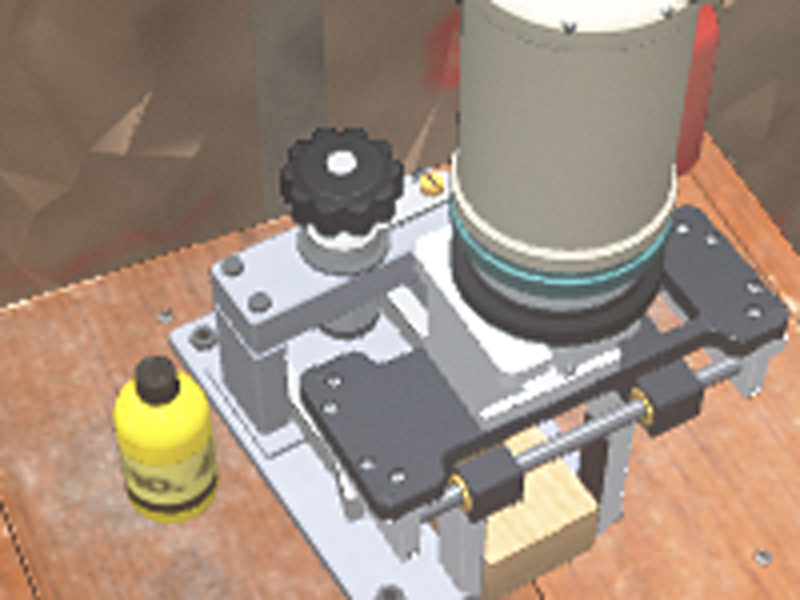

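The views agree the block is lined up: front edge about (220,378) to (353,360) in the top crop, centred between the walls to about 1 mm. Lowering onto the base.

Call:
carry_out(
  moves=[0,0,0.012,-0.015,0.045,0,0,0.024,-0.015,0.045,0,0,0.026,-0.015,0.045,0,0,0.026,-0.015,0.045],
)

```text
time: 5.2
eef_pos: [432.5, 40.4, 22.7]
ee_rot: [0.001, 0.999, 0.053, 0.001]
force: [0.2, 0.1, -1.3]
width: 55.0
```

```bash
python3 - <<'E'
from h import *
show(); go(J(-75,0,21),YAW-.03)
E
```

```text
t 5.2 pos [432.5  40.4  22.7] jig [-111.1   -0.6   22.7] ang 0.1058 tiltz [ 0.002 -0.003 -1.   ] F [ 0.2  0.1 -1.3] w 55.0 q [-0.38  0.71  0.33  2.25 -0.8   0.29 -0.82]
-> [468.2  46.   21. ] shift [ 0.0361 -0.0018  0.0018] roll -0.004
```

Call:
carry_out(
  moves=[0.009,-0.0005,0.001,-0.005,0.045,0.018,-0.001,0.002,-0.005,0.045,0.027,-0.0015,0.002,-0.005,0.045,0.036,-0.002,0.002,-0.005,0.045,0.036,-0.002,0.002,-0.005,0.045],
)

```text
time: 5.82
eef_pos: [469.1, 46.4, 20.7]
ee_rot: [0.002, 0.998, 0.056, 0.002]
force: [-0.9, 0.6, -0.6]
width: 54.9
```

```bash
python3 - <<'E'
from h import *
show(); go(J(-56,0,20.5),YAW-.03)
E
```

```text
t 5.83 pos [469.1  46.4  20.7] jig [-74.1   0.2  20.7] ang 0.1114 tiltz [ 0.003 -0.003 -1.   ] F [-0.9  0.6 -0.6] w 54.9 q [-0.42  0.74  0.39  2.16 -0.76  0.37 -0.86]
-> [487.   48.7  20.5] shift [ 0.0181 -0.0003  0.0003] roll 0.001
```

Call:
carry_out(
  moves=[0.006,0,0,0,0.045,0.012,0,0,0,0.045,0.018,0,0.0005,0,0.045,0.018,0,0.001,0,0.045],
)

```text
time: 6.32
eef_pos: [488.1, 48.5, 20.2]
ee_rot: [0.001, 0.998, 0.056, 0.002]
force: [-0.7, -0.4, 7.8]
width: 55.1
```

```bash
python3 - <<'E'
from h import *
show(); c=camera("scene"); crop(c,210,170,410,320,4,"pics/s6.png")
E
```

```text
t 6.33 pos [488.1  48.5  20.2] jig [-55.   -0.3  20.2] ang 0.1116 tiltz [ 0.005 -0.003 -1.   ] F [-0.7 -0.4  7.8] w 55.1 q [-0.43  0.76  0.41  2.11 -0.75  0.41 -0.88]
```

View pics/s6.png

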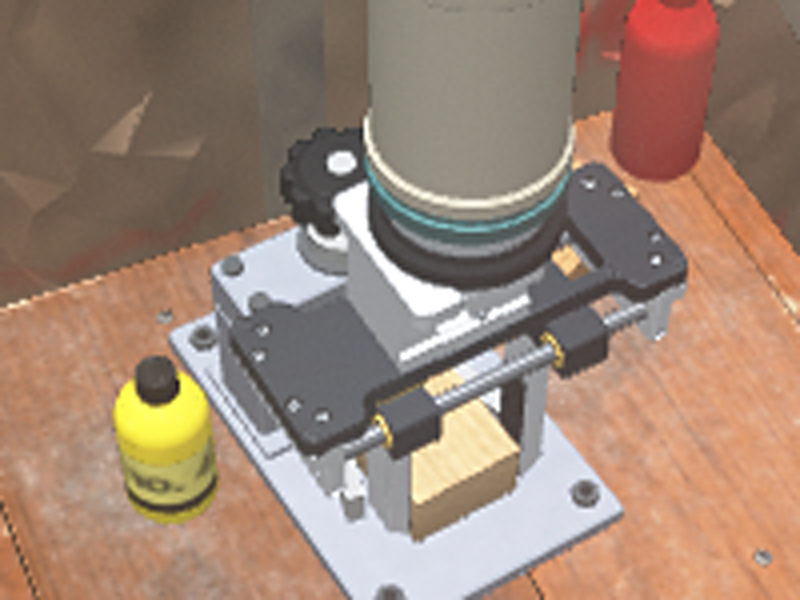

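The block sits on the base between the walls, with its rear end at about (465,500) in the crop. Releasing and going behind it to push.

Call:
carry_out(
  moves=[0,0,0,0,0.075,0,0,0,0,0.075,0,0,-0.03,0,0.075,0,0,-0.05,0,0.075,-0.03,0,-0.05,-0.03,0],
)

```text
time: 7.0
eef_pos: [460.8, 45.3, 71.2]
ee_rot: [0.002, 0.997, 0.072, 0.005]
force: [-0.2, 0.4, 0.4]
width: 68.4
```

```bash
python3 - <<'E'
from h import *
show(); go(J(-92,0,70),YAW);  go(J(-92,0,24),YAW)
E
```

```text
t 7.0 pos [460.8  45.3  71.2] jig [-82.4   0.3  71.2] ang 0.1432 tiltz [ 0.01  -0.003 -1.   ] F [-0.2  0.4  0.4] w 68.4 q [-0.5   0.65  0.5   2.17 -0.68  0.47 -0.9 ]
-> [451.4  43.7  70. ] shift [-0.0096  0.0003  0.0012] roll 0.003
-> [451.4  43.7  24. ] shift [-0.01    0.0001  0.0472] roll 0.003
```

Call:
carry_out(
  moves=[-0.01,0,0,0.003,0,-0.01,0,0,0.003,0,-0.01,0,0.02,0.003,0,-0.01,0,0.046,0.003,0,-0.01,0,0.046,0.003,0],
)

```text
time: 7.62
eef_pos: [451.3, 43.6, 23.8]
ee_rot: [0.002, 0.998, 0.07, 0.004]
force: [-1.1, 0.0, 0.5]
width: 18.5
```

```bash
python3 - <<'E'
from h import *
show(); c=camera("scene"); crop(c,210,170,410,320,4,"pics/s7.png")
E
```

```text
t 7.62 pos [451.3  43.6  23.8] jig [-92.1  -0.1  23.8] ang 0.1394 tiltz [ 0.008 -0.003 -1.   ] F [-1.1  0.   0.5] w 18.5 q [-0.4   0.72  0.36  2.21 -0.78  0.33 -0.81]
```

View pics/s7.png

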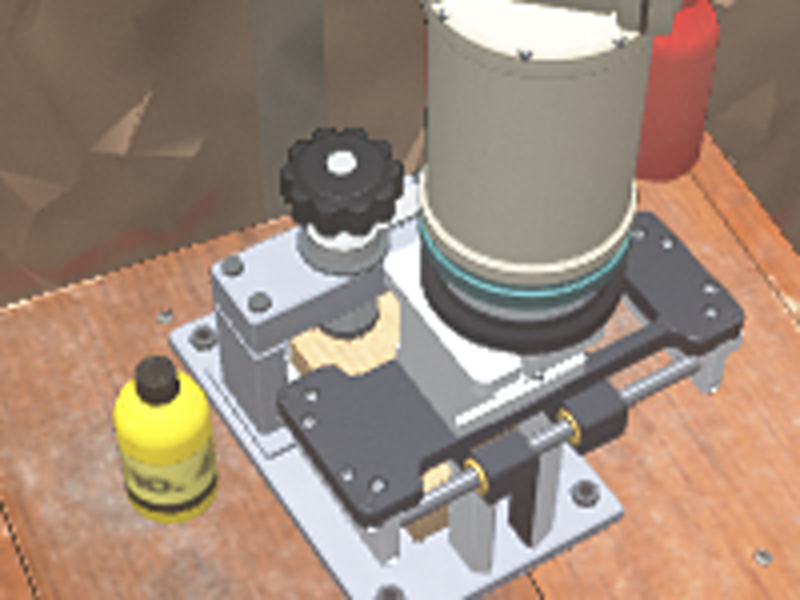

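Call:
carry_out(
  moves=[0.006,0,0,0,0.025,0.012,0,0,0,0.025,0.018,0,0,0,0.025,0.024,0,0,0,0.025,0.03,0,0,0,0.025],
)

```text
time: 8.3
eef_pos: [481.5, 47.7, 25.0]
ee_rot: [0.002, 0.998, 0.07, 0.004]
force: [-1.4, -0.7, 0.9]
width: 24.9
```

```bash
python3 - <<'E'
from h import *
show()
E
```

```text
t 8.3 pos [481.5  47.7  25. ] jig [-61.6  -0.2  25. ] ang 0.1395 tiltz [ 0.009 -0.003 -1.   ] F [-1.4 -0.7  0.9] w 24.9 q [-0.43  0.75  0.41  2.13 -0.75  0.4  -0.85]
```

Now small steps while watching the force.

Call:
carry_out(
  moves=[0.001,0,0,0,0.025,0.002,0,0,0,0.025,0.003,0,0,0,0.025,0.004,0,0,0,0.025],
)

```text
time: 8.8
eef_pos: [485.6, 48.3, 25.0]
ee_rot: [0.002, 0.998, 0.07, 0.004]
force: [-0.2, 0.7, 0.0]
width: 25.2
```

```bash
python3 - <<'E'
from h import *
show(); c=camera("scene"); crop(c,210,170,410,320,4,"pics/s8.png")
E
```

```text
t 8.8 pos [485.6  48.3  25. ] jig [-57.4  -0.1  25. ] ang 0.1394 tiltz [ 0.009 -0.003 -1.   ] F [-0.2  0.7  0. ] w 25.2 q [-0.43  0.75  0.41  2.12 -0.75  0.41 -0.85]
```

View pics/s8.png

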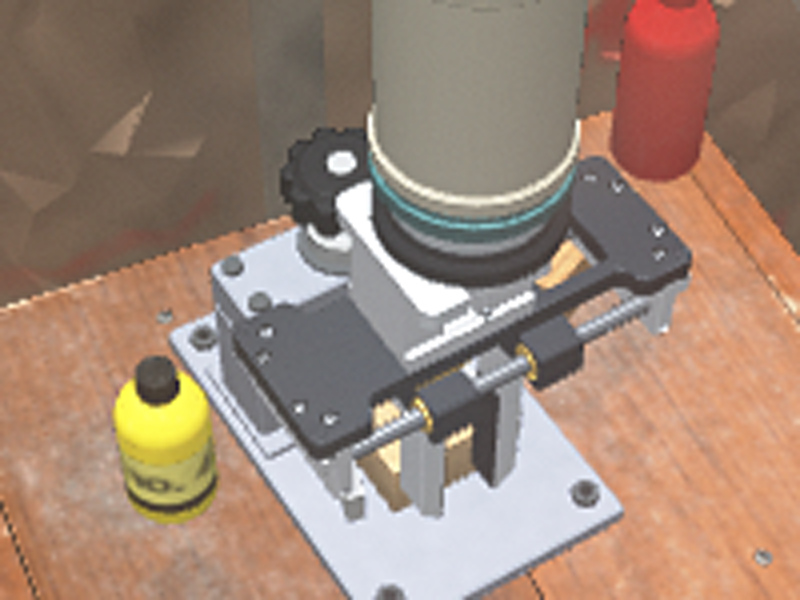

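Call:
carry_out(
  moves=[0.001,0,0,0,0.025,0.002,0,0,0,0.025,0.003,0,0,0,0.025],
)

```text
time: 9.22
eef_pos: [488.9, 48.8, 25.0]
ee_rot: [0.002, 0.998, 0.07, 0.005]
force: [-1.9, 0.0, 0.9]
width: 24.6
```

Call:
carry_out(
  moves=[0.0005,0,0,0,0.025,0.001,0,0,0,0.025],
)

```text
time: 9.48
eef_pos: [488.9, 48.8, 25.0]
ee_rot: [0.002, 0.998, 0.07, 0.004]
force: [-3.6, -1.3, 2.8]
width: 25.3
```

Call:
carry_out(
  moves=[0.0005,0,0,0,0.025,0.001,0,0,0,0.025],
)

```text
time: 9.72
eef_pos: [488.9, 48.8, 24.9]
ee_rot: [0.002, 0.998, 0.07, 0.003]
force: [-5.4, -1.6, 3.5]
width: 25.0
```

Call:
carry_out(
  moves=[0.001,0,0,0,0.025,0.002,0,0,0,0.025,0.002,0,0,0,0.025],
)

```text
time: 10.1
eef_pos: [488.9, 48.9, 24.8]
ee_rot: [0.002, 0.998, 0.07, 0.001]
force: [-6.8, -1.4, 5.6]
width: 25.7
```

Call:
carry_out(
  moves=[-0.01,0,0,0,0.025,-0.025,0,0,0,0.025,-0.025,0,-0.06,0,0.025,-0.025,0.06,-0.12,0,0.06,-0.025,0.12,-0.17,0,0.09],
)

```text
time: 10.72
eef_pos: [478.1, -44.9, 172.1]
ee_rot: [0.002, 0.997, 0.071, 0.003]
force: [1.8, 0.8, -0.1]
width: 41.7
```

```bash
python3 - <<'E'
from h import *
show(); c=camera("scene"); crop(c,210,170,410,320,4,"pics/s9.png")
c=camera("top"); crop(c,250,150,450,300,4,"pics/t9.png")
E
```

```text
t 10.72 pos [478.1 -44.9 172.1] jig [-78.  -91.4 172.1] ang 0.1422 tiltz [ 0.006 -0.003 -1.   ] F [ 1.8  0.8 -0.1] w 41.7 q [-0.44  0.52  0.69  2.03 -0.48  0.75 -0.88]
```

View pics/s9.png

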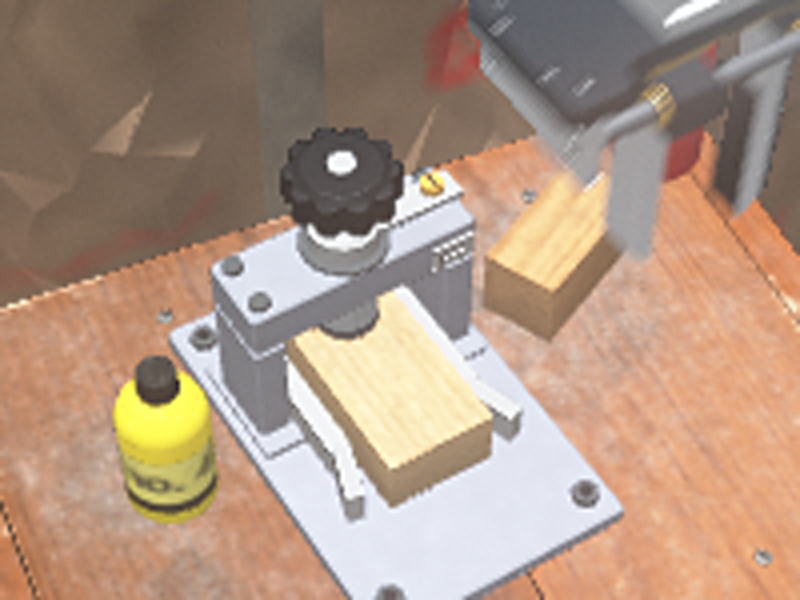

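View pics/t9.png

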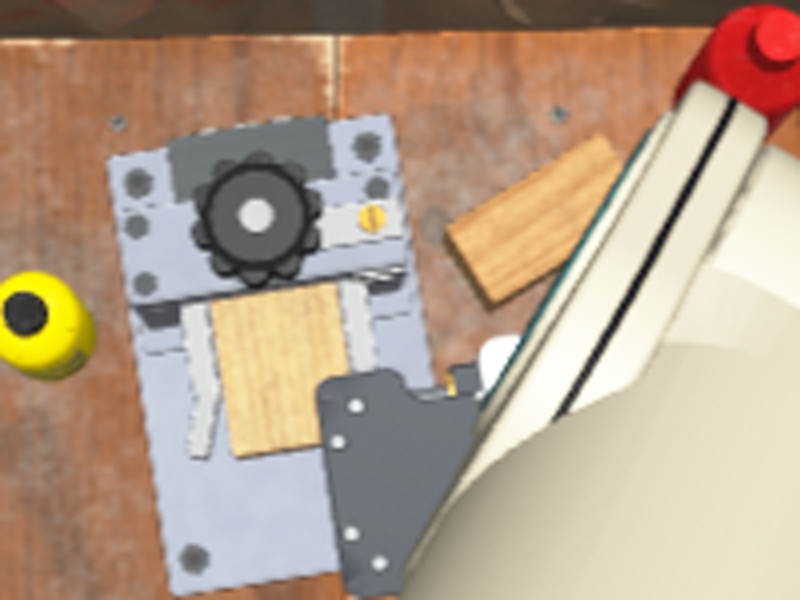

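```bash
python3 - <<'E'
from h import *
q=lambda p,x0,y0:((p[0]+.5)/4-.5+x0,(p[1]+.5)/4-.5+y0)
c=camera("top"); s=camera("scene")
print([toJ(cast(s,q(p,210,170),45)).round(1) for p in [(393,470),(492,414),(388,505)]])
print(toJ(cast(s,q((388,505),210,170),12)).round(1))
print([toJ(cast(c,q(p,250,150),45)).round(1) for p in [(237,458),(320,442),(211,304)]])
# calibration check: near jig corners
print([toJ(cast(s,q(p,210,170),12)).round(1) for p in [(623,514)]])
E
```

```text
[array([-44.3,  24.8,  45. ]), array([-42. , -28.9,  45. ]), array([-58.7,  36.3,  45. ])]
[-40.2  24.9  12. ]
[array([-45.5,  25.8,  45. ]), array([-44.2, -10.3,  45. ]), array([21.9, 26.9, 45. ])]
[array([-100.5,  -62.7,   12. ])]
```

```bash
python3 - <<'E'
from h import *
for n in ("top","scene"):
    c=camera(n); hsv=cv2.cvtColor(c["color"],cv2.COLOR_BGR2HSV)
    m=cv2.inRange(hsv,(15,50,200 if n=="top" else 205),(30,160,255))
    a=[int(v) for v in proj(c,J(-15,0,45))]
    lab=cv2.connectedComponents(m)[1]; m=(lab==lab[a[1],a[0]]).astype(np.uint8)
    k=max(cv2.findContours(m,cv2.RETR_EXTERNAL,cv2.CHAIN_APPROX_NONE)[0],key=cv2.contourArea)[:,0,:]
    P=np.array([toJ(cast(c,p,45)) for p in k])
    for nm,sel,i,j in (("left",(P[:,1]>20)&(P[:,0]>-40)&(P[:,0]<15),0,1),("right",(P[:,1]<-20)&(P[:,0]>-40)&(P[:,0]<15),0,1),("rear",(P[:,0]<-38)&(P[:,1]>-22)&(P[:,1]<22),1,0)):
        f=P[sel]
        if len(f)>8: print(n,nm,len(f),np.polyfit(f[:,i],f[:,j],1).round(3),(f[:,i].min(),f[:,i].max()))
E
```

```text
top left 32 [1.4000e-02 2.6788e+01] (np.float64(-39.99374985570013), np.float64(14.19879890514892))
top right 24 [ -0.075 -26.254] (np.float64(-19.439628449725017), np.float64(14.450207018891419))
top rear 15 [ -0.086 -41.76 ] (np.float64(1.9991594934611614), np.float64(21.657384491486052))
scene left 25 [2.4000e-02 2.5283e+01] (np.float64(-38.754379432725834), np.float64(13.06728226468915))
scene right 22 [ 8.0000e-03 -2.7058e+01] (np.float64(-38.37378603926658), np.float64(13.527608210392954))
scene rear 23 [ 4.0000e-03 -4.2413e+01] (np.float64(-21.073996192233484), np.float64(21.869166599088285))
```

Block seated: its rear edge reads x = -44 mm (calibration about 2 mm) and its yaw is about 0.015 rad. Next I go over the knob, winding the wrist back first so one grip can cover the whole turn.

```bash
python3 - <<'E'
from h import *
show(); go(J(38,0,200),YAW+0.9)
E
```

```text
t 11.03 pos [476.1 -43.3 169.4] jig [-79.6 -89.5 169.4] ang 0.1406 tiltz [ 0.002 -0.002 -1.   ] F [-0.3 -0.5 -0. ] w 65.1 q [-0.44  0.52  0.69  2.04 -0.49  0.74 -0.88]
-> [580.1  61.8 200. ] shift [ 0.1177 -0.0894 -0.0306] roll -0.899
```

Call:
carry_out(
  moves=[0,0,-0.03,-0.18,0.09,0.04,-0.03,-0.03,-0.36,0.09,0.08,-0.06,-0.03,-0.54,0.09,0.118,-0.089,-0.03,-0.72,0.09,0.118,-0.089,-0.03,-0.9,0.09],
)

```text
time: 11.65
eef_pos: [581.6, 67.5, 197.1]
ee_rot: [0.0, 0.864, 0.503, 0.0]
force: [-0.5, -0.7, -0.3]
width: 89.9
```

Call:
carry_out(
  moves=[0,0,0,-0.18,0.09,0,0,0,-0.36,0.09,0,0,0,-0.54,0.09,0,0,0,-0.72,0.09,0,0,0,-0.9,0.09],
)

```text
time: 12.28
eef_pos: [580.5, 69.5, 195.3]
ee_rot: [-0.001, 0.556, 0.831, -0.0]
force: [0.0, 0.4, -0.4]
width: 90.1
```

```bash
python3 - <<'E'
from h import *
show(); go(J(38,0,180),YAW+2.7)
E
```

```text
t 12.28 pos [580.5  69.5 195.3] jig [ 39.4   7.5 195.3] ang 1.9631 tiltz [-0.002  0.001 -1.   ] F [ 0.   0.4 -0.4] w 90.1 q [-0.28  0.55  0.18  1.72 -0.12  0.88  0.34]
-> [580.1  61.8 180. ] shift [-0.007  -0.0032  0.0153] roll -0.877
```

Call:
carry_out(
  moves=[-0.007,-0.003,0.015,-0.18,0.09,-0.007,-0.003,0.015,-0.36,0.09,-0.007,-0.003,0.015,-0.54,0.09,-0.007,-0.003,0.015,-0.72,0.09,-0.007,-0.003,0.015,-0.9,0.09],
)

```text
time: 12.9
eef_pos: [579.2, 63.8, 178.6]
ee_rot: [-0.003, 0.135, 0.991, 0.001]
force: [0.2, -0.7, -0.1]
width: 90.1
```

Call:
carry_out(
  moves=[0,0,0,-0.18,0.09,0,0,0,-0.36,0.09,0,0,0,-0.54,0.09,0,0,0,-0.72,0.09,0,0,0,-0.9,0.09],
)

```text
time: 13.52
eef_pos: [578.1, 65.9, 177.2]
ee_rot: [-0.003, -0.314, 0.949, 0.003]
force: [0.6, -0.4, 0.7]
width: 89.8
```

```bash
python3 - <<'E'
from h import *
o,R,a=state(); show(); go(J(38,0,160),a); go(J(38,0,128),a)
s=camera("scene"); crop(s,210,120,410,270,4,"pics/s10.png")
E
```

```text
t 13.53 pos [578.1  65.9 177.2] jig [ 36.5   4.3 177.2] ang -2.5031 tiltz [-0.008  0.004 -1.   ] F [ 0.6 -0.4  0.7] w 89.8 q [ 0.06  0.58 -0.34  1.73  0.23  0.87  1.83]
-> [580.1  61.8 160. ] shift [ 0.0007 -0.0047  0.0171] roll 0.0
-> [580.1  61.8 128. ] shift [ 0.0006 -0.0049  0.0491] roll 0.0
```

View pics/s10.png

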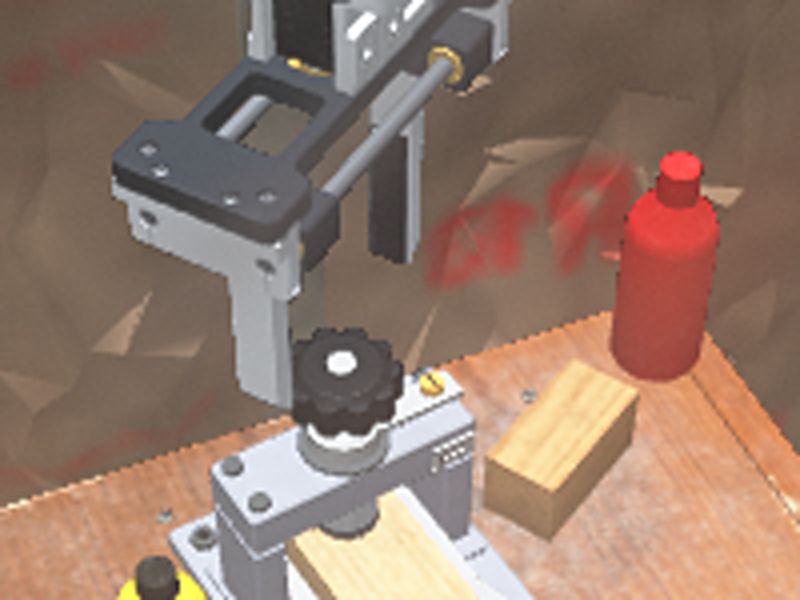

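Call:
carry_out(
  moves=[0.001,-0.005,0,0,0.09,0.001,-0.005,0.01,0,0.09,0.001,-0.005,0.03,0,0.09,0.001,-0.005,0.049,0,0.09,0.001,-0.005,0.049,0,0.09],
)

```text
time: 14.2
eef_pos: [578.3, 61.3, 126.2]
ee_rot: [-0.005, -0.316, 0.949, 0.004]
force: [-0.0, 0.2, -0.3]
width: 90.2
```

```bash
python3 - <<'E'
from h import *
o,R,a=state(); show(); go(J(38,0,128),a)
s=camera("scene"); crop(s,210,120,410,270,4,"pics/s11.png")
E
```

```text
t 14.2 pos [578.3  61.3 126.2] jig [ 36.2  -0.2 126.2] ang -2.4989 tiltz [-0.012  0.004 -1.   ] F [-0.   0.2 -0.3] w 90.2 q [ 0.05  0.65 -0.32  1.77  0.27  0.77  1.81]
-> [580.1  61.8 128. ] shift [-0.0017 -0.0007 -0.0018] roll 0.0
```

View pics/s11.png

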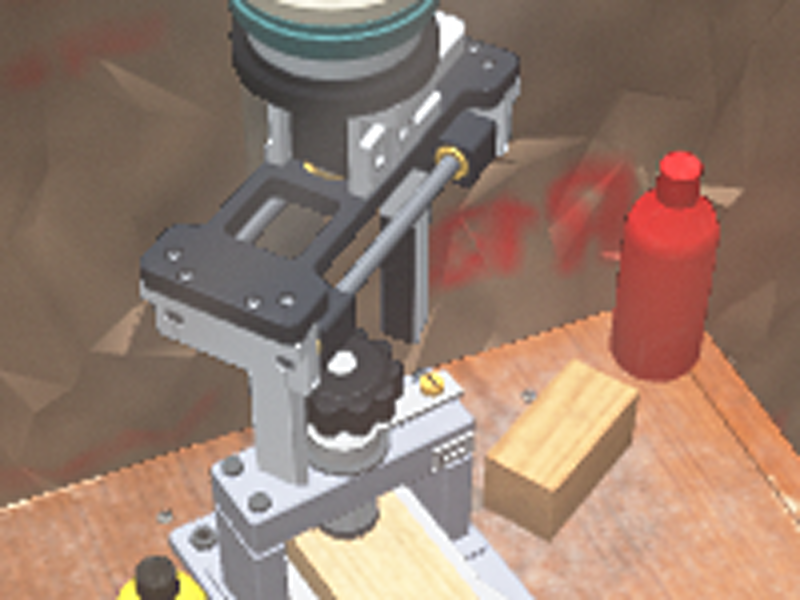

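Call:
carry_out(
  moves=[-0.002,-0.001,-0.003,0,0.09,-0.002,-0.001,-0.003,0,0.045,-0.002,-0.001,-0.003,0,0.045,-0.002,-0.001,-0.003,0,0.045,-0.002,-0.001,-0.003,0,0.04],
)

```text
time: 14.88
eef_pos: [581.5, 61.8, 130.3]
ee_rot: [-0.004, -0.316, 0.949, 0.004]
force: [0.2, 0.5, 0.7]
width: 53.7
```

Call:
carry_out(
  moves=[0,0,0,0,0.04,0,0,0,0,0.04],
)

```text
time: 15.12
eef_pos: [581.0, 62.4, 130.3]
ee_rot: [-0.004, -0.316, 0.949, 0.004]
force: [-2.4, 1.0, 0.7]
width: 51.7
```

```bash
python3 - <<'E'
from h import *
o,R,a=state(); show(); print(o["wrist_torque"]); go(J(38,0,128),a)
s=camera("scene"); crop(s,210,120,410,270,4,"pics/s12.png")
E
```

```text
t 15.12 pos [581.   62.4 130.3] jig [ 39.    0.5 130.3] ang -2.4985 tiltz [-0.01   0.005 -1.   ] F [-2.4  1.   0.7] w 51.7 q [ 0.05  0.65 -0.32  1.76  0.26  0.78  1.82]
[0.55597849 0.29481713 0.01503766]
-> [580.1  61.8 128. ] shift [0.0011 0.     0.0023] roll 0.0
```

View pics/s12.png

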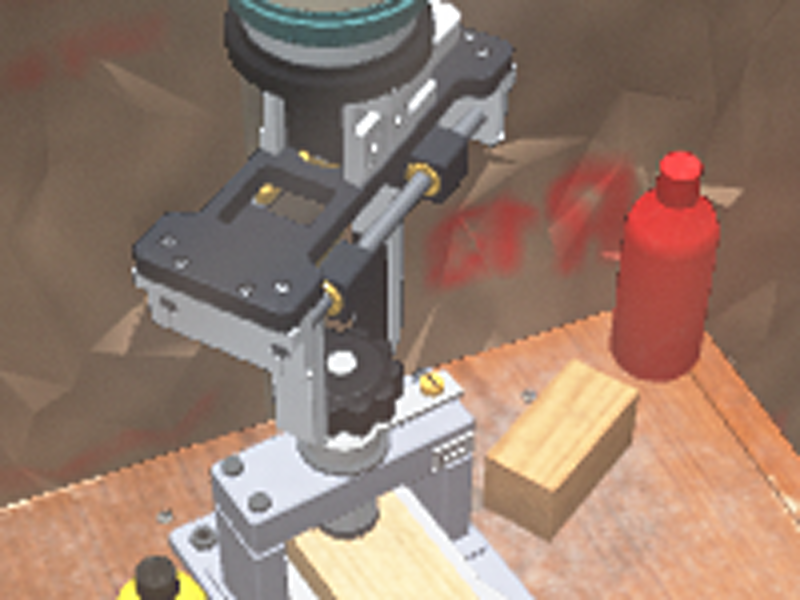

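Knob gripped at 51.7 mm opening, and the tab face is visible at about (455,455) in the crop. Turning clockwise (+roll) and following the knob down.

Call:
carry_out(
  moves=[0,0,0.0002,0.1,0.04,0,0,0.0004,0.2,0.04,0,0,0.0006,0.3,0.04,0,0,0.0008,0.4,0.04,0,0,0.001,0.5,0.04],
)

```text
time: 15.8
eef_pos: [581.1, 62.1, 129.3]
ee_rot: [-0.005, -0.07, 0.998, 0.002]
force: [-0.1, 0.1, 0.0]
width: 51.5
```

```bash
cat > k.py <<'E'
from h import *
import sys
o,R,a=state(); show(); print("wt",o["wrist_torque"].round(2),"tot",round(((-2.4985-a)+0.3)%(2*np.pi)-0.3,3)); go(J(38,0,o["eef_pos"][2]),a)
s=camera("scene"); 
A=s["color"][190:290,270:390]; c=camera("top"); B=c["color"][180:280,270:390]
cv2.imwrite(f"pics/k{sys.argv[1]}.png",cv2.resize(np.hstack([A,B]),None,fx=3.3,fy=3.3,interpolation=cv2.INTER_CUBIC))
E
python3 k.py 1
```

```text
t 15.8 pos [581.1  62.1 129.3] jig [3.900e+01 1.000e-01 1.293e+02] ang -3.001 tiltz [-0.01   0.004 -1.   ] F [-0.1  0.1  0. ] w 51.5 q [-0.04  0.64 -0.18  1.77  0.14  0.76  1.42]
wt [0.26 0.   0.16] tot 0.503
-> [580.1  61.8 129.3] shift [ 0.001  -0.0001  0.    ] roll 0.0
```

View pics/k1.png

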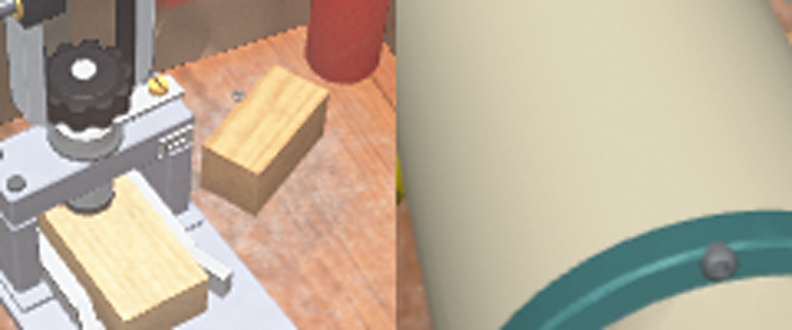

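The scene half shows the tab still in, at (175,145). The top view is blocked by the arm. The 0.16 N m reaction suggests the knob is turning.

Call:
carry_out(
  moves=[0,0,0.0002,0.1,0.04,0,0,0.0004,0.2,0.04,0,0,0.0006,0.3,0.04,0,0,0.0008,0.4,0.04,0,0,0.001,0.5,0.04],
)

```text
time: 16.52
eef_pos: [581.2, 61.7, 128.2]
ee_rot: [-0.005, 0.178, 0.984, 0.001]
force: [-1.4, -0.3, 0.3]
width: 51.2
```

```bash
python3 k.py 2
```

```text
t 16.52 pos [581.2  61.7 128.2] jig [ 39.   -0.3 128.2] ang 2.7833 tiltz [-0.01   0.004 -1.   ] F [-1.4 -0.3  0.3] w 51.2 q [-0.13  0.63 -0.03  1.77  0.02  0.75  1.04]
wt [ 0.25 -0.11  0.25] tot 1.001
-> [580.1  61.8 128.2] shift [ 0.001  -0.0003  0.    ] roll 0.0
```

View pics/k2.png

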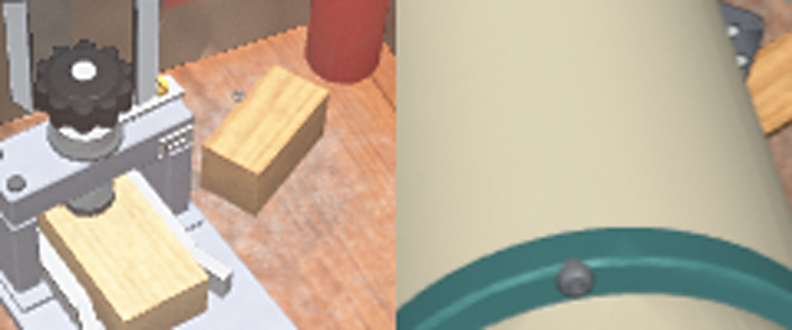

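Call:
carry_out(
  moves=[0,0,0.0002,0.1,0.04,0,0,0.0003,0.2,0.04,0,0,0.0004,0.3,0.04,0,0,0.0005,0.4,0.04],
)

```text
time: 17.12
eef_pos: [580.9, 61.4, 128.0]
ee_rot: [-0.006, 0.369, 0.929, -0.0]
force: [-2.9, -0.8, 2.5]
width: 51.4
```

```bash
python3 k.py 3
```

```text
t 17.12 pos [580.9  61.4 128. ] jig [ 38.7  -0.5 128. ] ang 2.3858 tiltz [-0.011  0.003 -1.   ] F [-2.9 -0.8  2.5] w 51.4 q [-0.2   0.64  0.08  1.77 -0.08  0.75  0.74]
wt [0.2  0.18 0.28] tot 1.399
-> [580.1  61.8 128. ] shift [ 0.0009 -0.0003  0.    ] roll 0.0
```

View pics/k3.png

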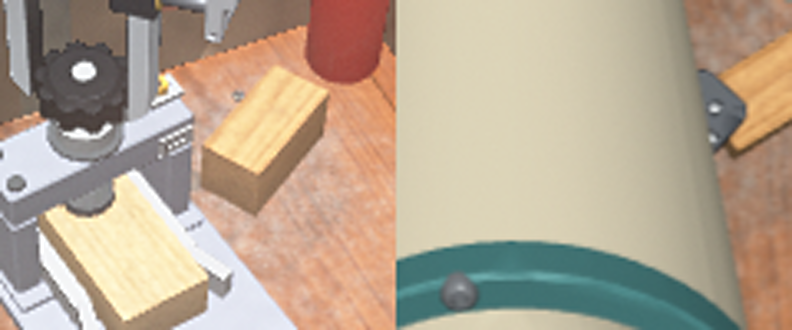

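The tab is still in. Fz of 2.5 N suggests the pad now bears on the block, so I'll keep this height and use smaller steps.

Call:
carry_out(
  moves=[0,0,0,0.1,0.04,0,0,0,0.2,0.04,0,0,0,0.3,0.04],
)

```text
time: 17.6
eef_pos: [580.8, 61.2, 128.0]
ee_rot: [-0.005, 0.502, 0.865, -0.001]
force: [-2.6, -0.6, 1.1]
width: 51.5
```

```bash
python3 k.py 4
```

```text
t 17.6 pos [580.8  61.2 128. ] jig [ 38.6  -0.7 128. ] ang 2.0886 tiltz [-0.011  0.003 -1.   ] F [-2.6 -0.6  1.1] w 51.5 q [-0.26  0.64  0.17  1.78 -0.15  0.75  0.51]
wt [ 0.08 -0.04  0.27] tot 1.696
-> [580.1  61.8 128. ] shift [ 0.0008 -0.0003  0.    ] roll 0.0
```

View pics/k4.png

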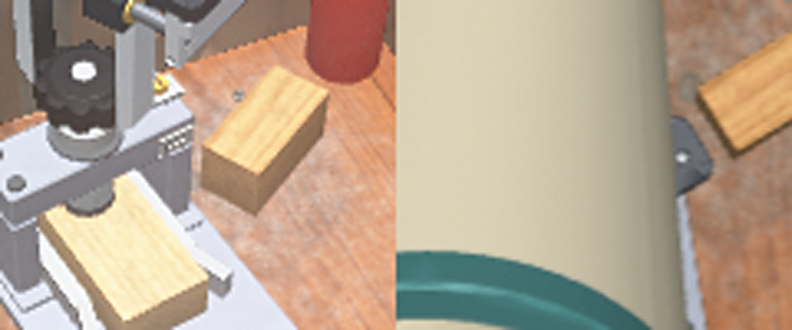

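Call:
carry_out(
  moves=[0,0,0,0.1,0.04,0,0,0,0.2,0.04,0,0,0,0.25,0.04],
)

```text
time: 18.08
eef_pos: [580.6, 61.1, 128.0]
ee_rot: [-0.005, 0.605, 0.797, -0.002]
force: [-2.8, -0.5, 2.6]
width: 51.2
```

```bash
cat > k.py <<'E'
from h import *
import sys
o,R,a=state(); show(); print("wt",o["wrist_torque"].round(2),"tot",round(((-2.4985-a)+0.3)%(2*np.pi)-0.3,3)); go(J(38,0,o["eef_pos"][2]),a)
s=camera("scene"); print("tab px in/out", proj(s,J(18,-45,84.5)).round(1),proj(s,J(10,-45,84.5)).round(1))
A=s["color"][205:275,270:365]
cv2.imwrite(f"pics/k{sys.argv[1]}.png",cv2.resize(A,None,fx=6,fy=6,interpolation=cv2.INTER_CUBIC))
E
python3 k.py 5
```

```text
t 18.07 pos [580.6  61.1 128. ] jig [ 38.3  -0.7 128. ] ang 1.8432 tiltz [-0.011  0.002 -1.   ] F [-2.8 -0.5  2.6] w 51.2 q [-0.3   0.65  0.24  1.78 -0.21  0.75  0.32]
wt [ 0.08 -0.08  0.28] tot 1.941
-> [580.1  61.8 128. ] shift [ 0.0008 -0.0002  0.    ] roll 0.0
tab px in/out [322.5 233.6] [325.  236.5]
```

View pics/k5.png

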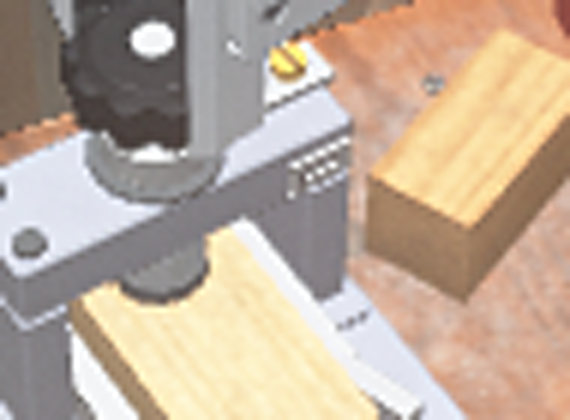

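The tab is still flush at (320,170).

Call:
carry_out(
  moves=[0,0,0,0.1,0.04,0,0,0,0.2,0.04,0,0,0,0.25,0.04],
)

```text
time: 18.5
eef_pos: [580.4, 61.1, 128.0]
ee_rot: [-0.005, 0.698, 0.716, -0.003]
force: [-3.0, -1.0, 2.7]
width: 51.6
```

```bash
python3 k.py 6
```

```text
t 18.5 pos [580.4  61.1 128. ] jig [ 38.1  -0.8 128. ] ang 1.5953 tiltz [-0.012  0.002 -1.   ] F [-3.  -1.   2.7] w 51.6 q [-0.35  0.65  0.31  1.78 -0.28  0.76  0.13]
wt [-0.07 -0.15  0.32] tot 2.189
-> [580.1  61.8 128. ] shift [ 0.0007 -0.0002  0.    ] roll 0.0
tab px in/out [322.5 233.6] [325.  236.5]
```

View pics/k6.png

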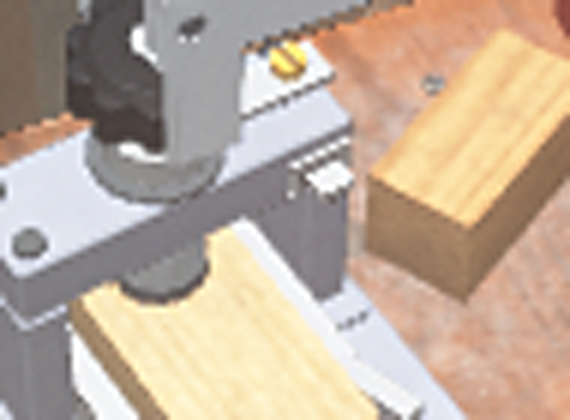

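The tab has changed: a white tongue now shows at (330,178). I'll hold still and look again.

Call:
carry_out(
  moves=[0,0,0,0,0.04,0,0,0,0,0.04],
)

```text
time: 18.8
eef_pos: [580.4, 61.1, 128.0]
ee_rot: [-0.005, 0.698, 0.716, -0.003]
force: [-3.4, 0.5, 2.2]
width: 51.4
```

```bash
python3 k.py 7; python3 - <<'E'
import cv2,numpy as np
a=[cv2.imread(f"pics/k{i}.png")[100:230,240:400] for i in (5,6,7)]
cv2.imwrite("pics/cmp.png",cv2.resize(np.hstack(a),None,fx=1.6,fy=1.6))
E
```

```text
t 18.8 pos [580.4  61.1 128. ] jig [ 38.1  -0.8 128. ] ang 1.5957 tiltz [-0.012  0.002 -1.   ] F [-3.4  0.5  2.2] w 51.4 q [-0.35  0.65  0.31  1.78 -0.28  0.76  0.13]
wt [ 0.08 -0.2   0.13] tot 2.189
-> [580.1  61.8 128. ] shift [ 0.0007 -0.0002  0.    ] roll 0.0
tab px in/out [322.5 233.6] [325.  236.5]
```

View pics/cmp.png

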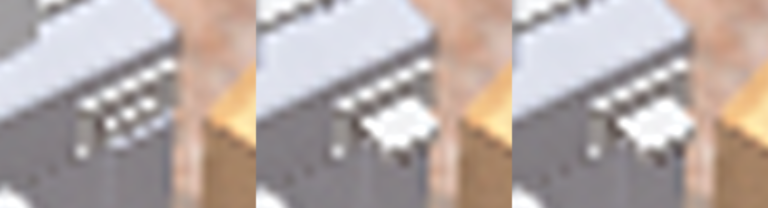

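The comparison shows the tab flush in the first picture, then out and steady in the next two, by about 3 to 4 px (8 mm is 3.8 px), so it's at the first step. Releasing the knob and rising.

Call:
carry_out(
  moves=[0,0,0,0,0.09,0,0,0,0,0.09,0,0,0,0,0.09,0,0,0,0,0.09,0,0,0,0,0.09],
)

```text
time: 19.48
eef_pos: [580.4, 61.1, 128.0]
ee_rot: [-0.005, 0.698, 0.716, -0.003]
force: [-0.8, -0.4, -0.4]
width: 89.7
```

Call:
carry_out(
  moves=[0,0,-0.02,0,0.09,0,0,-0.05,0,0.09,0,0,-0.1,0,0.09,0,0,-0.15,0,0.09],
)

```text
time: 19.98
eef_pos: [581.9, 60.7, 279.3]
ee_rot: [-0.005, 0.698, 0.716, -0.003]
force: [1.5, -0.3, -0.0]
width: 90.3
```

```bash
python3 - <<'E'
from h import *
o,R,a=state(); show(); go([450,-150,280],a)
E
```

```text
t 19.98 pos [581.9  60.7 279.3] jig [ 39.6  -1.3 279.3] ang 1.5953 tiltz [-0.012  0.002 -1.   ] F [ 1.5 -0.3 -0. ] w 90.3 q [-0.39  0.49  0.38  1.6  -0.2   1.1   0.06]
-> [ 450 -150  280] shift [-0.2074 -0.137   0.0005] roll 0.0
```

Call:
carry_out(
  moves=[-0.05,-0.03,0,0,0.09,-0.1,-0.065,0,0,0.09,-0.15,-0.1,0,0,0.09,-0.207,-0.137,0,0,0.09,-0.207,-0.137,0,0,0.09],
)

```text
time: 20.6
eef_pos: [447.3, -153.9, 281.2]
ee_rot: [-0.005, 0.701, 0.713, -0.004]
force: [0.8, 0.9, -0.1]
width: 90.2
```

Call:
carry_out(
  moves=[-0.1,0,0,0,0.09,-0.1,0,0,0,0.09,-0.1,0,0,0,0.09,-0.1,0,0,0,0.09],
)

```text
time: 21.1
eef_pos: [449.4, -252.3, 280.7]
ee_rot: [-0.005, 0.701, 0.713, -0.003]
force: [-0.3, -0.2, -0.1]
width: 89.7
```

```bash
python3 k.py 9; python3 - <<'E'
from h import *
c=camera("top"); s=camera("scene"); cv2.imwrite("pics/f.png",s["color"]);crop(c,250,150,450,300,4,"pics/t10.png")
E
```

```text
t 21.1 pos [ 449.4 -252.3  280.7] jig [-135.2 -292.8  280.7] ang 1.5885 tiltz [-0.012  0.002 -1.   ] F [-0.3 -0.2 -0.1] w 89.7 q [ 0.13  0.39  0.46  1.78 -0.19  1.03  0.68]
wt [ 0.02 -0.03  0.02] tot 2.196
-> [580.1  61.8 280.7] shift [ 0.3117  0.1362 -0.0009] roll 0.0
tab px in/out [322.5 233.6] [325.  236.5]
```

View pics/t10.png

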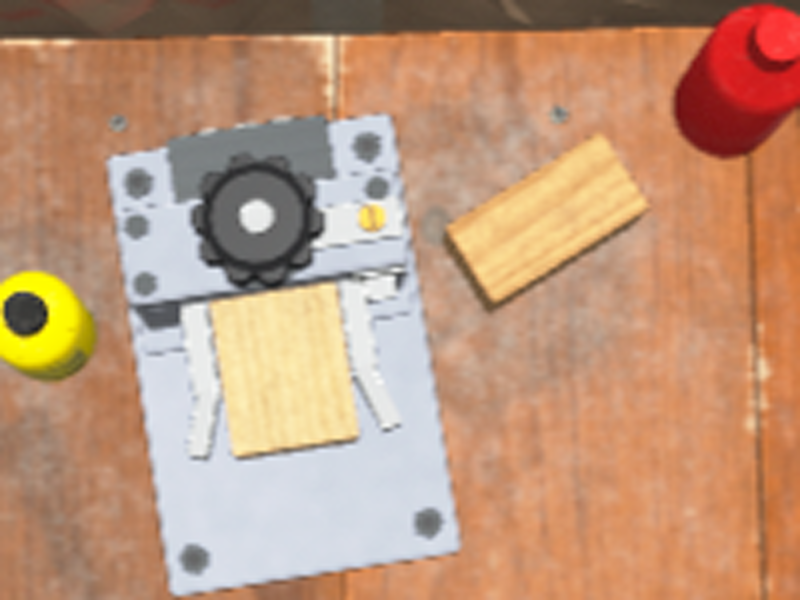

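View pics/k9.png

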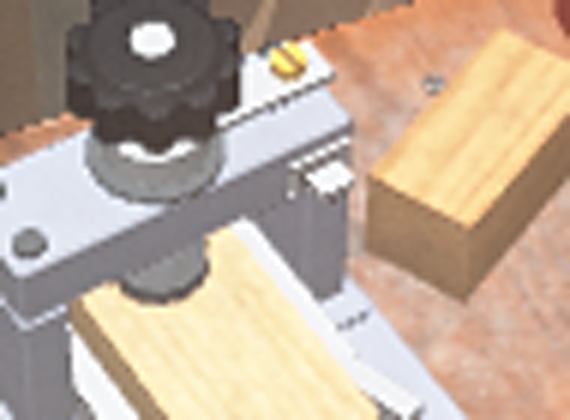

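View pics/f.png

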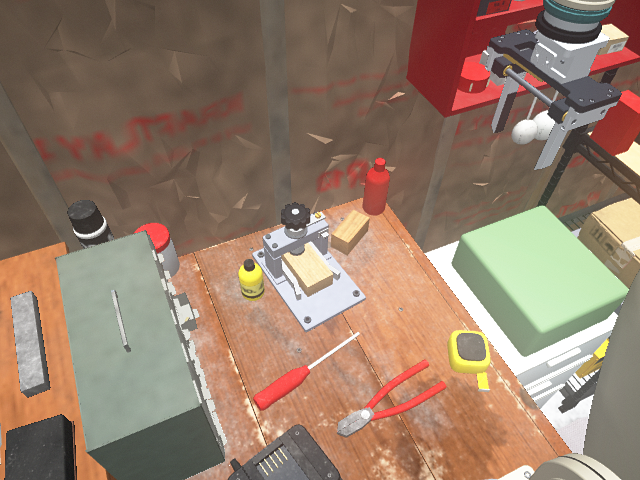

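The jig is in clear view in both pictures: the tab is out at (380,287) in the top crop, the block's rear edge runs (235,457) to (358,437), and the bystanders look unmoved. One last measurement before handing in.

```bash
python3 - <<'E'
from h import *
q=lambda p,x0,y0:((p[0]+.5)/4-.5+x0,(p[1]+.5)/4-.5+y0)
c=camera("top")
print([toJ(cast(c,q(p,250,150),45)).round(1) for p in [(235,457),(358,437)]])
print("tab tip",toJ(cast(c,q((382,300),250,150),84.5)).round(1))
hsv=cv2.cvtColor(c["color"],cv2.COLOR_BGR2HSV)
m=cv2.inRange(hsv,(15,50,200),(30,160,255)); m=cv2.morphologyEx(m,cv2.MORPH_OPEN,np.ones((3,3)))
for k in cv2.findContours(m,cv2.RETR_EXTERNAL,cv2.CHAIN_APPROX_NONE)[0]:
    if cv2.contourArea(k)>400:
        r=cv2.minAreaRect(k); P=np.array([cast(c,p,45 if r[0][1]>220 else 40)[:2] for p in cv2.boxPoints(r)]); e=max([P[1]-P[0],P[2]-P[1]],key=np.linalg.norm)
        print(P.mean(0).round(1),[toJ(p)[:2].round(1) for p in P])
        
E
```

```text
[array([-45. ,  26.6,  45. ]), array([-44.6, -26.7,  45. ])]
tab tip [  7.1 -44.6  84.5]
[531.8  55.1] [array([22.8, 27.8]), array([ 22.6, -27.7]), array([-44.3, -27.4]), array([-44.2,  27.6])]
[596.8 -59.7] [array([ 40. , -78.6]), array([  71.5, -151.8]), array([  35. , -166.6]), array([  3.8, -93.7])]
```

```bash
python3 -c "
from plant import arm
print(arm.hand_in())"
```

```text
the job is handed in; nothing more can be done
None
```

The longer block is clamped in the jig, flush against the guide block, with the tab out at its first step. I handed the job in at about 21 s; hand-in reported no verdict.

**Seating:** I carried the block into the channel by its sides, then pushed it home from behind with the fingers. The wrist force peaked at about 7 N on the push.

**Clamping:** I turned the knob 2.19 rad clockwise in a single grip and stopped when the tab popped out. Then I let go, raised the arm and moved it clear.

**Last checks:**
- **Block:** its rear edge measures x = -44 to -45 mm, so its origin is at about x = 10 to 11 mm. It is centred within about 0.5 mm, and its yaw is below 0.01 rad.
- **Tab:** it reads about 11 mm out in the top view and about 8 mm in the scene view. That is a rough pixel reading with a 2 mm calibration error. It points to the first step rather than the second, and the tab looked the same in every later picture.
- **Bystanders:** the short block measured within 0.2 mm of where it started. The bottles and screwdriver look unmoved, but I checked those by eye only.
- **Robot:** it touches nothing.

**Not measured or in disagreement:**
- I could not measure the pad's force on the block; I infer it from the tab.
- While the block was held, the image estimates of its yaw disagreed by up to 0.06 rad. That disagreement was gone in the final view.

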